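# Close a vacuum impregnation pot: lid on two dowels, then tapered stopper in its port

## Robot

A 6-joint arm with a two-finger parallel gripper is mounted at the origin on a cart in front of the work surface, level with it; the furniture and walls round the work are solid. World frame = base frame: x ahead of the robot, y to its left, z up, the work surface at z = 0. Lengths are in mm, angles in rad, forces in N, time in s.
With the tool pointing down it reaches from about 375 to 925 mm from the base axis. Payload 5.7 kg.
Tool frame: the origin (TCP) lies midway between the tips of the shut fingers; the grasp point (between the pads) lies 19 mm behind it (r.pinch_z is the z of the grasp point in the tool frame, in mm); z points along the fingers, y is the line along which they close (so a half turn about z gives the same grasp; the last joint's range is limited). The gripper opens to 85 mm and grips with 20 to 120 N. Pads are 22 mm wide; open, the fingers measure 114 mm over their backs; the gripper's body (76 mm by 85 mm) begins 54 mm behind the grasp point. The pads swing forward as they close: fully open they stand 13 mm farther back than shut.
Start: joints at [-1.43, 0.359, 1.51, -0, 1.272, -0.115], TCP at [151.798, -580.449, 231.267] pointing down, gripper open.
Joint ranges: [-2.97, 2.97], [-1.01, 2.36], [0.21, 2.38], [-0.96, 4.11], [0.2, 2.71], [-2.98, 2.98]. Speed limits (rad/s): [2.39, 2.39, 3.14, 3.14, 3.14, 3.14].

## Interface

Orientations are given as a rotation vector (axis times angle).
In Python, from rig import r, fingers, vision, order, models, readout gives the robot as it stands. Calls block until the motion is done:
- r.movep(position, orientation): joint-space move of the TCP to a pose.
- r.line_to(position, v=150, ori=None): straight line of the TCP; ori=None keeps the orientation; v is the mean speed in mm/s.
- r.goto_joints(angles): joint-space move.
- fingers.command_gripper(opening): finger opening in mm; the grip force is fixed at half the most; returns when the fingers have stopped.
- r.pause(seconds).
- r.ik(position, orientation): joint angles nearest the present ones, or None.
- vision.get_image(name): name is "side" or "top" or "wrist"; returns a dict with "img" (480x640x3 uint8, red, green, blue), "range_z" (480x640 float32, mm along the optical axis (not along the pixel's ray), 0 where there is no reading), "fx", "fy", "cx", "cy" (pixels), "extrinsics" (4x4, takes a point from world to camera coordinates). Camera axes: x right, y up, looking along -z (the intrinsics and any distortion apply to the point x, -y, -z); pixel columns grow to the right and rows downward; lengths in mm; the calibration is good to about 2 mm. A picture is of the moment at which its call begins.
A pose or a line that the arm cannot do raises r.MotionError and nothing moves.
- order.finish_job(): hands the job in; it is judged then, once.
Trained networks look in a picture, given as the dict that the camera call returned (one of the last four; its "shot" number tells which), for a name from the list of things; names that differ only in an ending like _2 or _b are one class to them, and where a whole thing is asked for, a point or a joint stands for the part that bears it (a point fixed in the world has none). Each returns a list of dicts, best first, with "p" (0 to 1); they miss things now and then, are a little off and sometimes report something else, mostly with a low value. They report only what shows in the picture. A call takes as long as a camera call. They do not tell look-alikes from the thing itself.
- models.recognise(picture, name): "box" ([left, top, right, bottom] in pixels, round what is visible of it).
- models.trace(picture, name): "mask" (480x640 bool, what is visible of it) and "box" ([left, top, right, bottom] in pixels, round what is visible of it).
- models.mark_of(picture, name): "xy" ([column, row] in pixels: a listed point, or the origin of a listed thing).
Readings, each from a call of its own:
- readout.get_clock(): time.
- readout.get_q(): joint angles.
- readout.get_joint_velocities(): joint speeds.
- readout.get_effort(): joint torques, N m.
- readout.get_tcp_pos(): TCP position.
- readout.get_tcp_rot(): TCP orientation.
- readout.get_contact_force(): force on the tool from outside, world axes, zero at the start.
- readout.get_moment(): the same for the moment, N m.
- readout.get_opening(): finger opening in mm.
- readout.get_grasp_force(): force on a finger pad.
Only numpy, scipy, OpenCV 4.12 (cv2) and the standard library are available. Lean on these libraries where they do the work, as an engineer would, in place of code of your own. Each camera call takes 0.05 s, during which the arm holds its last target. There are 200 camera calls.

## Task

Close the vacuum pot: take the lid off the sloped drain rack by its square boss, and lower it level over the pot's two dowels until it lies flat on the flange all round - lower it all the way, do not let it drop. Then take the tapered stopper out of the rack and stand it upright in the lid's port with its taper fully seated. Leave the dropper bottle, the swab jar and the loupe standing where they are.

Things in the scene. Friction and masses are not known exactly. Their poses are not given: they have to be found in the camera images.
- pot: Fixed rectangular aluminium pot, open on top, three round resin mounts inside. Origin: centre of its underside, z up, long side along y. Top flange 102 (x) x 162 (y) mm at z = 62 mm, opening 60 x 100 mm. Two steel dowels stand on it at x = 0, y = +66 and -66 mm. A dial gauge reaches x = -66 mm (below z = 50 mm), a hose nipple x = +72 mm.
- pot_dowel (a point): Tip of the pot's +y dowel, 18.5 mm above the flange; the other, at y = -66 mm, is alike. A dowel is 10 mm in diameter for 12 mm, then tapers to a 4 mm tip. Axes as the pot's.
- lid: Loose aluminium lid, about 0.45 kg: plate 100 (x) x 160 (y) x 8 mm, two 11.5 mm through holes at x = 0, y = +66 and -66 mm (fits either way round), and in its middle a square boss to grip. Origin: centre of the underside, z towards the boss. At the start it lies on the rack's slope, its z leaning 28 degrees towards the rack's -x. Home on the pot, its origin is 62 mm above the pot's.
- lid_port (a point): Centre of the port's mouth in the boss's top, 46 mm above the lid's underside; axes as the lid's. The boss is 46 mm across flats (facing the lid's x and y; each 30 mm wide between chamfered corners) and stands 38 mm above the plate. The port is a tapered bore along z, 30 mm in diameter at the mouth, narrowing 0.35 mm per mm of depth.
- stopper: Loose stopper, 89 mm long, 0.09 kg, round about its z. White taper from z = 0 (18 mm across) to 40 mm (32 mm across); black flange, 38 mm across, to 45 mm; ribbed black grip, 30 mm across, to 77 mm; steel nipple, 10 mm, to 89 mm. Origin: centre of the taper's small end, z towards the nipple. At the start in the rack's collar, leaning 28 degrees like the lid. Seated, its origin is 11.7 mm above the lid's.
- rack: Fixed steel drain rack, 109 (x) x 240 (y) mm, 75 mm high at its back (+x), its sheet rising 28 degrees towards +x. Origin: centre of its underside, z up. The lid lies at about y = -34 mm, its lower edge at a lip that ends 1 mm below the lid's top face. The stopper sits loosely, its taper 34 mm deep, in a collar at y = +85 mm; both lift out along their own z.
- camera_stand: Fixed copy stand between rack and pot: base plate 300 (x) x 240 (y) x 22 mm, origin at the centre of its underside. Over the plate, from z = 215 mm up to 511 mm and from x = -10 to +75 mm, y = -115 to +75 mm, hang a lens and a camera on a column at x = +60, y = -70 mm: carry things past in front of it (-x).
- solvent_bottle: White dropper bottle, 34 mm in diameter, 92 mm high, standing loose. Origin: centre of its underside.
- swab_jar: Small clear jar of swabs, 44 mm in diameter, 73 mm high, standing loose. Origin: centre of its underside.
- loupe: Black stand loupe, 35 mm in diameter, 37 mm high, standing loose. Origin: centre of its underside.
Mind the look-alikes: they are no part of the job. What is shaped like the stopper but orange or turquoise is not meant.

How it is judged (in metres and radians):
On the way, in this order (a step that is already met when the one before it is completed fails the run):
1. the lid lies home on the pot: flat on the flange, both dowels through its holes (horizontal distance between lid and pot below 0.003 m and z of lid in the frame of pot between 0.0595 and 0.064 m and angle between the y axis of lid and the y axis of pot, either way round below 0.05 rad and angle between lid's own z axis and vertical below 0.025 rad), for 0.2 s.
2. the stopper stands in the lid's port, taper seated, the lid still home (all of step 1 and z of stopper in the frame of lid between 0.008 and 0.0147 m and horizontal distance between stopper and lid below 0.0025 m and angle between stopper's own z axis and vertical below 0.06 rad), for 0.2 s.
At the end, for the whole second after the job is handed in: Lid flat on the flange, dowels in its holes: height within 2 mm, tilt < 1.4 deg, centred within 3 mm, sides parallel within 2.9 deg, either way round. Stopper in its port: at most 3 mm short of seated, centred within 2.5 mm, upright within 3.4 deg. Both released and at rest (all of step 2 and linear speed of each of lid, stopper below 0.01 m/s and contact force between the fingers and lid below 0.05 N and contact force between the fingers and stopper below 0.05 N); the robot touches nothing.
It fails at once if the lid is dropped on to the pot: over the pot, out of the fingers, it falls faster than 0.45 m/s (a free fall of about 10 mm) (linear speed of lid above 0.45 m/s and horizontal distance between lid and pot below 0.06 m and contact force between the fingers and lid below 0.05 N).
It fails at once if the dropper bottle is moved more than 30 mm or tipped over 17 degrees (distance of solvent_bottle from where it was at the start of the episode above 0.03 m or angle between solvent_bottle's own z axis and vertical above 0.3 rad).
It fails at once if the swab jar is moved more than 30 mm or tipped over 17 degrees (distance of swab_jar from where it was at the start of the episode above 0.03 m or angle between swab_jar's own z axis and vertical above 0.3 rad).
It fails at once if the loupe is moved more than 30 mm or tipped over 17 degrees (distance of loupe from where it was at the start of the episode above 0.03 m or angle between loupe's own z axis and vertical above 0.3 rad).
It also fails if it takes over 72 s, if anything falls off the work surface, if the arm or the gripper's body presses on something with over 40 N, if the wrist force passes 120 N, or if a joint passes its speed limit or range.

## Working session

There is one attempt and no reset: what is moved stays moved. The work goes in short steps, each a Python script; the robot and the scene stay as the last script left them, time stands still between calls to the robot, and variables do not carry over. Pictures are saved under pics/ and viewed, at most 10 in all, crops included, and the job is handed in when it is done.

```bash
mkdir -p pics; ls
cat > h.py <<'E'
import numpy as np, cv2
from scipy.spatial.transform import Rotation as R
from rig import r, fingers, vision, order, models, readout
def save(p,n): cv2.imwrite('pics/'+n,cv2.cvtColor(p['img'],cv2.COLOR_RGB2BGR))
def world(p,u,v,z):
    u,v,z=map(np.asarray,(u,v,z))
    c=np.stack([(u-p['cx'])/p['fx']*z,-(v-p['cy'])/p['fy']*z,-z,np.ones_like(z)],-1)
    return (c@np.linalg.inv(p['extrinsics']).T)[...,:3]
def cloud(p,m):
    v,u=np.nonzero(m&(p['range_z']>0)); return world(p,u,v,p['range_z'][v,u].astype(float))
def proj(p,X):
    c=np.c_[np.atleast_2d(X),np.ones(len(np.atleast_2d(X)))]@p['extrinsics'].T
    return np.c_[p['cx']+p['fx']*c[:,0]/-c[:,2],p['cy']-p['fy']*c[:,1]/-c[:,2]]
E
python3 - <<'E'
from h import *
np.set_printoptions(precision=1,suppress=True)
for n in ['top','side']:
    p=vision.get_image(n); save(p,n+'0.png'); np.savez(n+'0.npz',**p)
    E=np.linalg.inv(p['extrinsics']); print(n,{k:p[k] for k in p if k not in('img','range_z','extrinsics')},E[:3,3],-E[:3,2])
    for o in ['pot','lid','stopper','rack','camera_stand','solvent_bottle','swab_jar','loupe']:
        for d in models.trace(p,o)[:4]:
            c=cloud(p,d['mask']); print(o,round(d['p'],2),np.round(d['box']),len(c),np.median(c,0) if len(c) else '',c.min(0) if len(c) else'',c.max(0) if len(c) else '')
    for o in ['pot_dowel','lid_port','stopper','lid','pot','rack']:
        for d in models.mark_of(p,o)[:4]:
            u,v=d['xy']; z=p['range_z'][int(v),int(u)]; print('mark',o,round(d['p'],2),d['xy'],world(p,u,v,float(z)))
print(readout.get_clock(),readout.get_tcp_rot())
E
```

```text
pics
top {'fx': 484.7736821083432, 'fy': 484.7736821083432, 'cx': 315.49539409610304, 'cy': 238.64963607069936, 'shot': 1} [ 276.   -86.2 1613.9] [ 0.1 -0.  -1. ]
pot 0.8 [170. 236. 230. 291.] 1765 [437.  287.2  58.1] [355.6 191.9 -16.1] [522.  394.6  83.4]
lid 0.76 [381. 224. 427. 256.] 1309 [ 501.5 -375.1   58. ] [ 456.8 -457.7   -8.2] [ 549.  -299.5  100.6]
stopper 0.8 [447. 263. 457. 289.] 191 [ 384.2 -531.1   29.7] [ 348.4 -552.4   13. ] [ 424.1 -517.9   40.4]
stopper 0.66 [363. 279. 378. 300.] 197 [ 346.2 -258.    30.7] [ 317.8 -289.8   -0.9] [ 378.9 -229.    43.5]
stopper 0.6 [464. 234. 481. 252.] 185 [ 490.8 -605.4   29.1] [ 454.7 -634.1    9.8] [ 523.1 -579.7   40. ]
rack 0.81 [352. 221. 427. 261.] 1105 [ 526.2 -269.5   57.4] [ 444.6 -452.8  -14.1] [ 582.1 -214.6   93.9]
camera_stand 0.66 [276. 264. 290. 279.] 178 [406.4  19.3   9.2] [383.6  -4.2  -7.5] [433.   41.8  73.3]
solvent_bottle 0.65 [158. 200. 174. 222.] 170 [615.3 407.1  47.1] [601.1 393.5  -5.3] [649.9 450.4  95. ]
swab_jar 0.59 [379. 226. 428. 256.] 1407 [ 499.7 -373.3   57.2] [ 453.4 -469.9   -8.2] [ 549.  -295
[... 1677 characters left out ...]
1]
solvent_bottle 0.68 [138. 328. 156. 366.] 522 [612.4 419.2  40.8] [603.  374.4  -4.4] [697.7 433.9  85.1]
swab_jar 0.84 [322. 272. 342. 297.] 397 [403.6  33.9  32.8] [385.6 -38.4  -2.2] [460.6  45.8  68.7]
loupe 0.61 [343. 258. 354. 282.] 204 [407.3 -49.3  29.8] [394.2 -87.8  -0.6] [426.3 -39.7  38.2]
mark pot_dowel 0.58 [242.8, 361.0] [408.7 343.6  71.9]
mark lid_port 0.79 [380.0, 187.7] [ 490.4 -388.3   77.4]
mark stopper 0.73 [349.9, 220.0] [ 502.3 -225.6   43.4]
mark stopper 0.59 [412.3, 183.4] [220.8  57.8 390.2]
mark lid 0.81 [369.6, 198.5] [ 505.4 -351.    51.9]
mark pot 0.7 [254.0, 354.8] [427.6 295.   26.3]
mark rack 0.63 [368.7, 210.7] [ 482.9 -305.6   39.3]
1.5 [-3.1 -0.4  0. ]
```

```bash
python3 - <<'E'
import cv2
t=cv2.imread('pics/top0.png')[190:310,140:500]; s=cv2.imread('pics/side0.png')[150:400,120:440]
cv2.imwrite('pics/a.png',cv2.vconcat([cv2.resize(t,(800,267),interpolation=2),cv2.resize(s[:,:],(427,333),interpolation=2) if 0 else cv2.copyMakeBorder(cv2.resize(s,(427,333),interpolation=2),0,0,0,373,0)]))
E
cat > snap.py <<'E'
E
```

```text
(no output)
```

View pics/a.png

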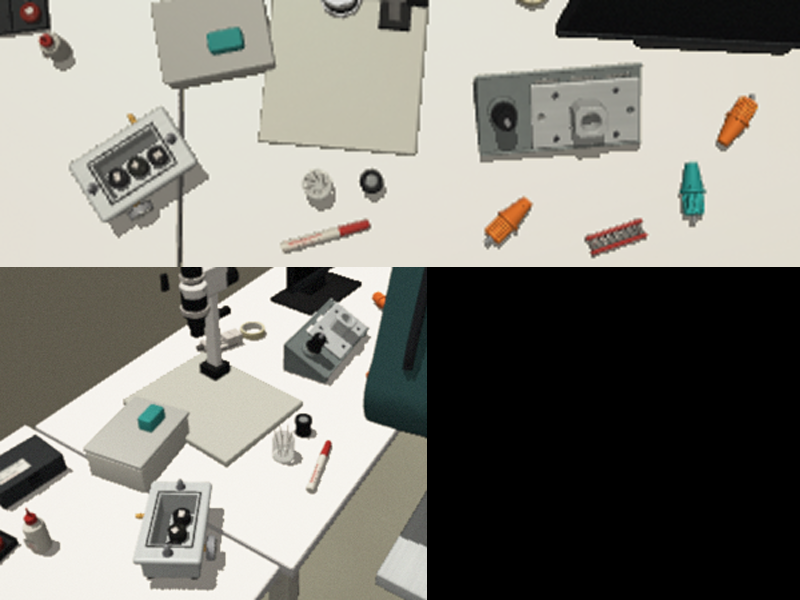

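```bash
cat >> h.py <<'E'
def rv(M): return R.from_matrix(M).as_rotvec()
def tool(zrot, tilt=0., flip=False):
    """tool frame for object yaw zrot(deg), leaning tilt(deg) towards its -x; closing along object y"""
    O=R.from_euler('ZY',[zrot,-tilt],degrees=True).as_matrix()   # object axes
    T=O@np.diag([1,-1,-1.])
    return T@np.diag([-1,-1,1.]) if flip else T
E
python3 - <<'E'
from h import *
np.set_printoptions(precision=3,suppress=True)
T=tool(3,28); print(T)
P=np.array([505,-330,60])-230*T[:,2]
print(P,r.ik(P,rv(T)),r.ik(P,rv(tool(3,28,True))))
r.movep(P,rv(T)); print(readout.get_clock(),readout.get_q())
p=vision.get_image('wrist'); save(p,'w1.png'); np.savez('w1.npz',**p); print(p['fx'],p['cx'],p['cy'],np.linalg.inv(p['extrinsics']),readout.get_tcp_pos())
for o in ['lid','stopper','rack']:
    for d in models.trace(p,o)[:3]:
        print(o,d['p'],d['box']); np.save(f'w1_{o}.npy',d['mask'])
        break
for o in ['lid_port','stopper','lid','rack']:
    for d in models.mark_of(p,o)[:2]:
        u,v=d['xy']; print(o,d['p'],d['xy'],world(p,u,v,float(p['range_z'][int(v),int(u)])))
for y in (0,32):
    for f in (0,1): print(r.ik([437,290,300],rv(tool(30,0,f))))
E
```

```text
[[ 0.882  0.052  0.469]
 [ 0.046 -0.999  0.025]
 [ 0.469  0.    -0.883]]
[ 397.17  -335.651  263.078] [-1.167  0.094  1.907  0.54   1.03   0.094] None
2.7917 [-1.167  0.094  1.906  0.539  1.029  0.094]
429.7443665641983 322.8006225455693 233.6149592753968 [[   0.053    0.985   -0.164  403.529]
 [  -0.999    0.052   -0.008 -335.547]
 [   0.       0.164    0.986  427.486]
 [   0.       0.       0.       1.   ]] [ 397.097 -337.044  263.261]
lid 0.63 [280.3, 136.1, 464.0, 245.2]
stopper 0.92 [204.7, 161.3, 256.0, 211.5]
rack 0.59 [187.1, 114.2, 467.2, 252.4]
lid_port 0.83 [377.9, 205.0] [ 494.723 -380.332   51.404]
stopper 0.94 [242.4, 174.2] [ 508.034 -262.723   80.805]
stopper 0.85 [531.6, 282.8] [ 436.397 -541.494   -1.315]
lid 0.72 [370.8, 193.8] [ 506.654 -374.339   44.252]
[ 0.454  0.191  1.574 -0.     1.377  1.501]
[ 0.454  0.191  1.574  0.     1.377 -1.64 ]
[ 0.454  0.191  1.574 -0.     1.377  1.501]
[ 0.454  0.191  1.574  0.     1.377 -1.64 ]
```

View pics/w1.png

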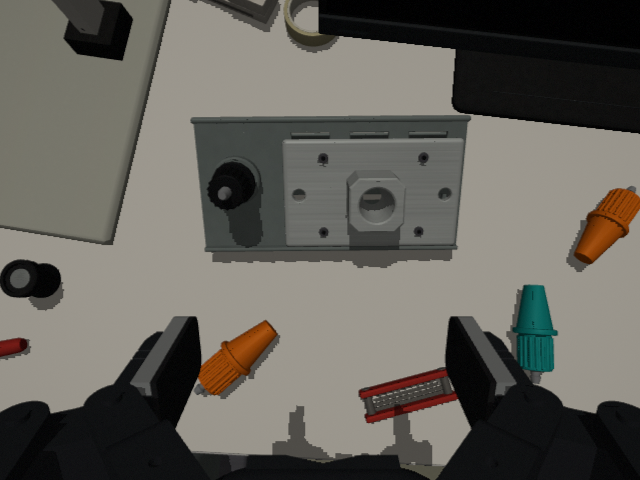

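```bash
cat > fit.py <<'E'
from h import *
from scipy.optimize import least_squares
class P(dict): pass
def fit(p,obj,px,x0,full=False):
    obj=np.array(obj,float);px=np.array(px,float)
    def pose(x): return R.from_euler('ZY',[x[3],-x[4]],degrees=True).apply(obj)+x[:3]
    f=lambda x:(proj(p,pose(np.r_[x,x0[4]]))-px).ravel()
    s=least_squares(f,x0[:4]); return s.x,f(s.x).reshape(-1,2)
E
python3 - <<'E'
from fit import *
np.set_printoptions(precision=2,suppress=True)
p=dict(np.load('w1.npz'))
obj=[[50,80,8],[50,-80,8],[-50,80,8],[-50,-80,8],[0,66,8],[0,-66,8],[0,0,46]]
px=[[283.5,140],[462.5,140],[285,246],[458,246],[298.5,194],[445,194],[377.5,205]]
x,e=fit(p,obj,px,[500,-370,45,3,28]); print(x,'\n',e)
# depth check in lid frame
O=R.from_euler('ZY',[x[3],-28],degrees=True).as_matrix()
c=(cloud(p,np.load('w1_lid.npy'))-x[:3])@O
pl=c[(abs(c[:,2]-8)<8)&(abs(c[:,0])<45)&(abs(c[:,1])<75)&((abs(c[:,0])>28)|(abs(c[:,1])>28))]
A=np.c_[pl[:,:2],np.ones(len(pl))]; print('plate plane in lid frame',np.linalg.lstsq(A,pl[:,2],rcond=None)[0]*[57.3,57.3,1],len(pl))
b=c[c[:,2]>38]; print('boss',b.min(0),b.max(0),np.median(b,0))
s=(cloud(p,np.load('w1_stopper.npy'))-x[:3])@O
for lo,hi in [(20,40),(40,52),(52,85),(85,120)]:
    k=s[(s[:,2]>=lo)&(s[:,2]<hi)]; 
    if len(k): print(lo,len(k),k.min(0),k.max(0))
print('top',s[s[:,2].argsort()[-12:]])
# move to pot
r.movep([405,-20,260],rv(tool(10))); print(readout.get_clock())
T=tool(31)
r.movep([437+17,290+10,235],rv(T)); print(readout.get_clock())
p=vision.get_image('wrist'); save(p,'w2.png'); np.savez('w2.npz',**p)
for d in models.trace(p,'pot')[:1]: print(d['p'],d['box']); np.save('w2_pot.npy',d['mask'])
for o in ['pot_dowel','pot']:
    for d in models.mark_of(p,o)[:3]:
        u,v=d['xy']; print(o,d['p'],d['xy'],world(p,u,v,float(p['range_z'][int(v),int(u)])))
E
```

```text
[ 508.99 -375.1    39.42    3.32] 
 [[-0.96 -0.61]
 [ 2.74 -1.49]
 [ 1.14  0.6 ]
 [-3.38 -0.26]
 [ 1.26  1.09]
 [-0.62  0.37]
 [-0.31  0.37]]
plate plane in lid frame [ 0.04  0.18 11.61] 11830
boss [-21.95 -21.99  38.04] [24.12 24.11 51.91] [ 1.3   0.51 49.16]
20 512 [ -3.05 104.48  20.43] [ 33.13 140.12  39.96]
40 138 [  3.53 107.74  40.09] [ 29.86 135.56  51.96]
52 1080 [ -0.56 107.75  52.19] [ 29.71 137.88  70.24]
top [[ 14.93 120.02  69.16]
 [ 13.4  123.96  69.23]
 [ 15.   124.56  69.35]
 [ 16.57 124.43  69.38]
 [ 15.03 123.77  69.49]
 [ 13.45 122.36  69.49]
 [ 12.67 120.88  69.53]
 [ 13.49 120.78  69.68]
 [ 16.64 122.06  69.73]
 [ 11.97 122.39  69.88]
 [ 13.56 123.02  69.91]
 [ 15.98 122.76  70.24]]
4.4
5.6333
0.85 [219.6, 127.6, 434.8, 292.7]
pot_dowel 0.62 [240.8, 235.6] [408.33 341.08  80.75]
```

View pics/w2.png

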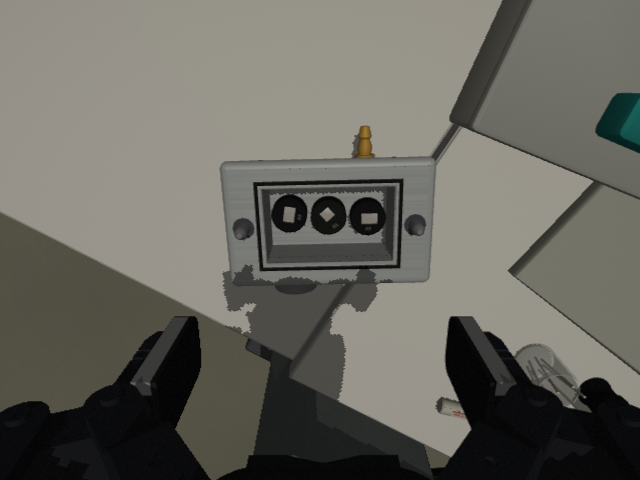

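Run:
```python
from fit import *
np.set_printoptions(precision=2,suppress=True)
def rect(q): 
    (c,w,a)=cv2.minAreaRect(q[:,:2].astype(np.float32)); 
    if a>45:a-=90
    return np.array([*c,*w,a])
# robust edges: histogram percentiles
def edges(q,a):
    a=np.radians(a); M=np.array([[np.cos(a),-np.sin(a)],[np.sin(a),np.cos(a)]]); s=q[:,:2]@M
    return np.percentile(s,[.3,99.7],axis=0)
p=dict(np.load('w1.npz')); x=np.array([508.99,-375.1,39.42]); O=R.from_euler('ZY',[3.32,-28],degrees=True).as_matrix()
al=(cloud(p,np.ones((480,640),bool))-x)@O
near=(abs(al[:,0]-1)<60)&(abs(al[:,1])<90)
pl=al[near&(abs(al[:,2]-11.6)<2.5)]; print('plate',rect(pl)); print(edges(pl,0))
for y0 in (-60,-30,50,): k=pl[abs(pl[:,1]-y0)<10]; print(' x edges at y',y0,np.percentile(k[:,0],[.5,99.5]))
for x0 in (-35,0,40): k=pl[abs(pl[:,0]-x0)<8]; print(' y edges at x',x0,np.percentile(k[:,1],[.5,99.5]))
b=al[(abs(al[:,0])<35)&(abs(al[:,1])<35)&(al[:,2]>46.5)]; print('boss',rect(b),np.percentile(b,[.5,99.5],axis=0))
s=al[(abs(al[:,1]-121)<30)&(abs(al[:,0]-10)<40)]
for lo in range(15,85,5):
    k=s[(s[:,2]>=lo)&(s[:,2]<lo+5)]
    if len(k)>5: print(lo,len(k),np.percentile(k[:,:2],[1,99],axis=0).ravel())
p=dict(np.load('w2.npz')); al=cloud(p,np.ones((480,640),bool)); al=al[(np.hypot(al[:,0]-437,al[:,1]-290)<110)]
f=al[(al[:,2]>54)&(al[:,2]<70)]; zf=np.median(f[:,2]); f=f[abs(f[:,2]-zf)<3]; rr=rect(f); print('flange',rr,zf,edges(f,rr[4]))
A=np.c_[f[:,:2],np.ones(len(f))]; print(np.linalg.lstsq(A,f[:,2],rcond=None)[0]*[57.3,57.3,1])
d=al[(al[:,2]>zf+6)&(al[:,2]<zf+25)]
for sgn in(1,-1):
    k=d[(d[:,1]-290)*sgn>0]; t=k[k[:,2]>zf+13]; print('dowel',len(k),(k.min(0)+k.max(0))/2,len(t),(t.min(0)+t.max(0))/2 if len(t) else '',k.max(0))
print('dowel via pixels', [world(p,u,v,1.) for u,v in [(0,0)]] and '')
E=np.linalg.inv(p['extrinsics']); C=E[:3,3]
for u,v in [(241,235.5),(417.5,231.5)]:
    w=world(p,u,v,100.); D=w-C; print(C+D*((zf+18.5-C[2])/D[2]))
```

```text
plate [ -1.11   4.53 104.04 170.38   0.17]
[[-52.56 -77.72]
 [ 50.32  80.78]]
 x edges at y -60 [-52.31  49.97]
 x edges at y -30 [-52.12  50.05]
 x edges at y 50 [-52.71  50.29]
 y edges at x -35 [-77.12  80.23]
 y edges at x 0 [-77.41  80.15]
 y edges at x 40 [-76.72  79.87]
boss [ 2.28  5.78 62.4  49.6  -6.88] [[-19.26 -23.78  47.89]
 [ 27.26  34.12 333.27]]
15 14 [  0.02 103.62  32.56 132.67]
20 272 [ -1.15 104.55  32.96 138.61]
25 133 [ -0.69 105.97  32.1  136.25]
30 57 [  7.55 107.93  29.74 132.29]
35 54 [  7.75 107.87  29.73 127.4 ]
40 53 [  7.45 107.87  29.85 131.91]
45 64 [  6.4  107.84  29.57 133.73]
50 142 [ -0.08 107.89  29.57 137.58]
55 852 [  1.32 109.58  27.98 136.01]
60 29 [ 10.66 118.33  18.91 126.75]
65 82 [ 11.04 119.07  18.28 125.96]
flange [442.8  286.99 101.04 160.72  32.36] 61.61866128346679 [[477.72 -74.07]
 [577.62  85.19]]
[-0.07  0.01 62.04]
dowel 167 [408.13 342.7   74.5 ] 122 [407.97 342.5   78.01] [412.37 347.43  81.35]
dowel 171 [478.02 231.81  74.46] 114 [477.75 231.77  78.1 ] [482.64 236.29  81.28]
dowel via pixels 
[408.23 340.99  80.12]
[477.1  232.17  80.12]
```

Run:
```python
import cv2
w=cv2.imread('pics/w1.png')[125:260,190:475]; v=cv2.imread('pics/w2.png')[150:295,210:445]
cv2.imwrite('pics/c.png',cv2.vconcat([cv2.resize(w,(600,284),interpolation=2),cv2.resize(v,(600,316*600//600),interpolation=2)]))
```

```text
(no output)
```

View pics/c.png

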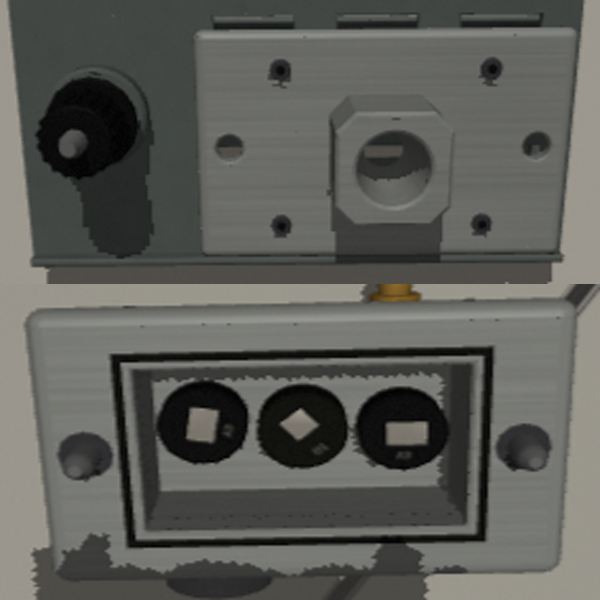

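```bash
cat >> h.py <<'E'
YAW=3.4
O0=R.from_euler('ZY',[3.32,-28],degrees=True).as_matrix(); X0=np.array([508.99,-375.1,39.42])
LID=X0+O0@[0.9,1.2,3.55]; STP=X0+O0@[14.9,122.4,-19.]; N=O0[:,2]
POT=np.array([442.8,287.0,0]); PY=32.3
def st(m): print(m,round(readout.get_clock(),2),'tcp',np.round(readout.get_tcp_pos(),1),'F',np.round(readout.get_contact_force(),1),'open',round(readout.get_opening(),1),'grip',round(readout.get_grasp_force(),1),flush=True)
E
python3 - <<'E'
from h import *
print(LID,STP)
T=tool(YAW,28)
r.movep([405,-20,280],rv(tool(10)))
r.movep(LID+130*N,rv(T)); st('above')
r.line_to(LID+12*N,v=100); st('at lid')
fingers.command_gripper(30); st('closed')
r.line_to(LID+22*N,v=40); st('up10')
r.line_to(LID+112*N,v=120); st('up')
p=vision.get_image('wrist'); save(p,'w3.png'); np.savez('w3.npz',**p)
E
```

```text
[ 508.04999724 -373.95251205   42.97698836] [ 523.94033676 -251.62695899   29.63912202]
above 8.49 tcp [ 447.8 -376.2  157.9] F [ 0.7 -0.5  0.8] open 85.4 grip 0.0
at lid 9.82 tcp [ 502.5 -374.7   54.1] F [-0.3 -0.6  1. ] open 85.3 grip 0.0
closed 10.28 tcp [ 502.4 -375.3   54.3] F [-3.6 -2.1  5.4] open 45.2 grip 61.7
up10 10.68 tcp [ 497.2 -374.    62. ] F [ 0.8  0.3 -5.3] open 44.8 grip 62.7
up 11.57 tcp [ 455.4 -376.6  141.5] F [ 0.4 -0.2 -5.8] open 44.8 grip 62.7
```

View pics/w3.png

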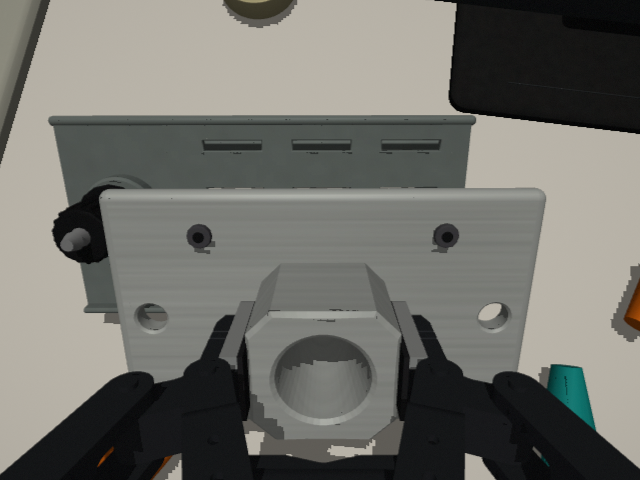

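Run:
```python
from h import *
np.set_printoptions(precision=2,suppress=True)
p=dict(np.load('w3.npz')); T=R.from_rotvec(readout.get_tcp_rot()).as_matrix(); t=np.array(readout.get_tcp_pos())
z=p['range_z'].astype(float); v,u=np.mgrid[0:480,0:640]
W=(world(p,u,v,z)-t)@T     # tool frame: lid x=+x, lid y=-y, lid z=-z
m=np.zeros((480,640),bool); m[200:300,130:240]=1; m[200:300,410:515]=1
k=W[m&(z>0)]; k=k[abs(k[:,2]-np.median(k[:,2]))<4]
A=np.c_[k[:,:2],np.ones(len(k))]; c=np.linalg.lstsq(A,k[:,2],rcond=None)[0]; print('plane',c[:2]*57.3,c[2],len(k))
C=(np.linalg.inv(p['extrinsics'])[:3,3]-t)@T
def hit(uu,vv):
    D=(world(p,uu,vv,100.)-t)@T-C; s=(c[2]+c[:2]@C[:2]-C[2])/(D[2]-c[:2]@D[:2]); return C+s*D
a,b=hit(151.5,316.5),hit(493,315.5); print('holes',a,b,(a+b)/2,np.degrees(np.arctan2((b-a)[0],(b-a)[1])),np.linalg.norm(b-a))
e=[hit(200,190),hit(450,190)]; print('top edge',e)
print('left/right edge',hit(107,230),hit(538,230))
```

```text
plane [-0.36  0.19] 4.4301967705985215 21380
holes [  0.19 -66.6    4.21] [ 0.46 64.74  4.64] [ 0.32 -0.93  4.43] 0.11704936586497132 131.34575909261147
top edge [array([ 49.83, -43.4 ,   3.97]), array([49.8 , 43.45,  4.26])]
left/right edge [ 35.23 -78.01   3.95] [35.12 76.46  4.46]
```

Run:
```python
from h import *
r.movep([420,-150,300],rv(tool(8))); st('w1')
r.movep([405,40,300],rv(tool(20))); st('w2')
T=tool(PY); G=POT-T@[0.32,-0.93,0]; print(G)
r.movep(G+[0,0,140],rv(T)); r.pause(.3); st('over')
r.line_to(G+[0,0,98],v=80); r.pause(.2); st('z98')
f0=readout.get_contact_force()
for z in (92,88,84,81,78.5,77,76,75.2,74.6,74,73.4):
    r.line_to(G+[0,0,z],v=25); f=readout.get_contact_force(); st(z)
    if f[2]-f0[2]>6 or np.hypot(*(np.array(f)-f0)[:2])>10: print('contact'); break
```

```text
w1 12.71 tcp [ 419.9 -149.8  299. ] F [ 0.1 -0.5 -6. ] open 45.5 grip 62.8
w2 13.49 tcp [405.1  39.4 299.4] F [ 0.8 -0.7 -5.7] open 45.4 grip 62.7
[443.0264639  286.04291374   0.        ]
over 14.93 tcp [443.6 285.4 140.7] F [ 0.5 -0.2 -5.1] open 45.1 grip 62.6
z98 15.8 tcp [443.5 286.3  98.5] F [ 1.2 -0.4 -5.7] open 45.3 grip 62.6
92 16.19 tcp [442.8 285.9  91.7] F [ 0.2  0.1 -5.6] open 45.3 grip 62.6
88 16.5 tcp [442.8 286.   87.8] F [ 0.5  0.2 -5.4] open 45.5 grip 62.6
84 16.81 tcp [442.8 285.9  83.8] F [-1.2  1.1 -5.7] open 45.2 grip 62.8
81 17.07 tcp [442.9 286.   80.8] F [-0.2  1.  -5.5] open 45.6 grip 62.7
78.5 17.32 tcp [442.9 286.   78.3] F [-0.4 -0.  -5.7] open 45.6 grip 62.7
77 17.57 tcp [443.  286.   76.9] F [ 0.4  0.4 -5.1] open 45.0 grip 62.7
76 17.82 tcp [443.  286.   75.9] F [ 0.2 -0.7 -6.1] open 45.2 grip 62.7
75.2 18.07 tcp [443.  286.   75.2] F [-0.3  0.9 -4.6] open 44.9 grip 62.7
74.6 18.32 tcp [443.  286.   74.6] F [-0.3 -0.8 -5.4] open 45.2 grip 62.7
74 18.57 tcp [443.1 286.1  74.1] F [-0.1 -0.2 -3.5] open 45.6 grip 62.8
73.4 18.82 tcp [443.1 286.1  74. ] F [-2.9 -0.1  5.9] open 45.2 grip 64.0
contact
```

Run:
```python
from h import *
np.set_printoptions(precision=2,suppress=True)
T=tool(PY); G=np.array(readout.get_tcp_pos())
fingers.command_gripper(62); st('open')
r.line_to(G+[0,0,60],v=100); 
Q=np.array([454,297,240]); r.line_to(Q,v=150,ori=rv(T)); r.pause(.2); st('look')
p=vision.get_image('wrist'); save(p,'w4.png'); np.savez('w4.npz',**p)
al=cloud(p,np.ones((480,640),bool)); al=al[(np.hypot(al[:,0]-443,al[:,1]-287)<110)]
f=al[abs(al[:,2]-70)<4]; A=np.c_[f[:,:2],np.ones(len(f))]; print('plane',np.linalg.lstsq(A,f[:,2],rcond=None)[0]*[57.3,57.3,1],np.median(f[:,2]))
(c,w,a)=cv2.minAreaRect(f[abs(f[:,2]-np.median(f[:,2]))<2.5][:,:2].astype(np.float32)); print(c,w,a)
b=al[abs(al[:,2]-108)<4]; print('boss',cv2.minAreaRect(b[:,:2].astype(np.float32)),np.median(b[:,2]))
print(models.mark_of(p,'lid_port')[:1])
```

```text
open 19.13 tcp [443.4 286.2  73.5] F [ 0.  -0.9 -0.2] open 62.2 grip 0.0
look 20.96 tcp [453.3 296.6 238.9] F [ 0.1 -0.  -0.1] open 61.8 grip 0.0
plane [-0.09  0.   70.46] 69.74428793332086
(443.3190612792969, 287.08135986328125) (99.22569274902344, 159.33013916015625) 32.419063568115234
boss ((443.2295837402344, 286.7984924316406), (46.00177764892578, 45.98818588256836), 32.120628356933594) 107.58431414249742
[{'xy': [328.8, 240.7], 'p': 0.78}]
```

View pics/w4.png

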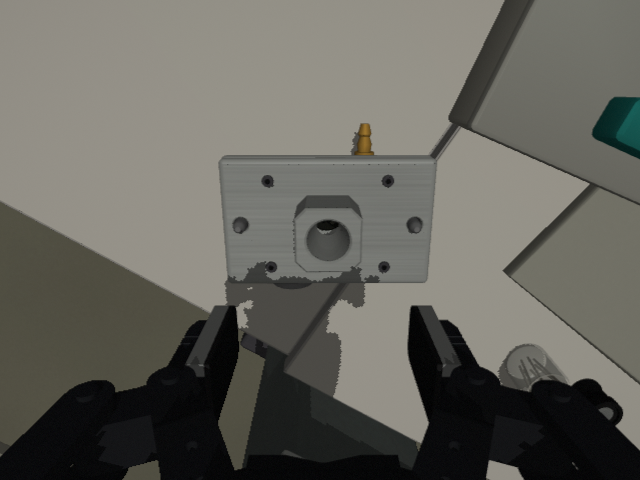

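Run:
```python
from h import *
r.movep([405,40,280],rv(tool(15)));r.movep([405,-100,280],rv(tool(8)))
T=tool(YAW,28); S=STP-T@[0,-0.9,0]
fingers.command_gripper(70)
r.movep(S+150*N,rv(T)); st('above')
r.line_to(S+47*N,v=90); st('at')
fingers.command_gripper(15); st('closed')
r.line_to(S+57*N,v=40); st('up10')
r.line_to(S+135*N,v=120); st('up')
p=vision.get_image('wrist'); save(p,'w5.png'); np.savez('w5.npz',**p)
```

```text
above 23.87 tcp [ 454.  -255.9  162.4] F [-0.6 -0.5 -0.3] open 70.2 grip 0.0
at 25.16 tcp [ 502.  -253.9   71.4] F [ 0.2 -0.6  0.4] open 70.0 grip 0.0
closed 25.62 tcp [ 501.8 -253.7   71.7] F [-3.4  1.5  7.5] open 27.3 grip 58.4
up10 26.02 tcp [ 497.2 -254.3   80.3] F [ 0.3  0.8 -0.5] open 27.0 grip 61.5
up 26.82 tcp [ 460.7 -256.1  148.5] F [ 0.3  0.  -1.1] open 27.3 grip 61.6
```

View pics/w5.png

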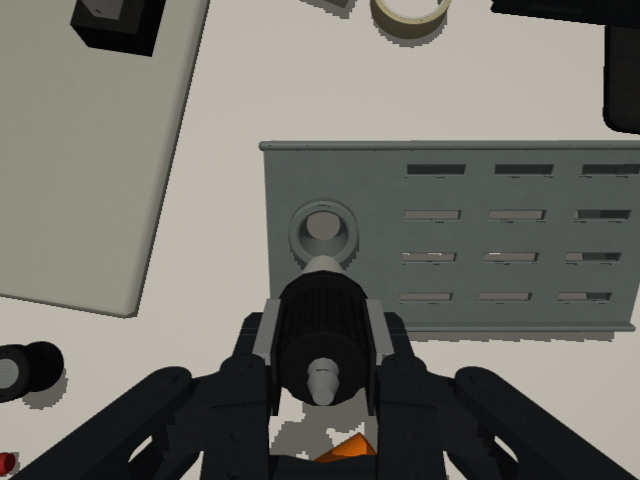

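Run:
```python
from h import *
np.set_printoptions(precision=2,suppress=True)
p=dict(np.load('w5.npz')); T=R.from_rotvec(readout.get_tcp_rot()).as_matrix(); t=np.array(readout.get_tcp_pos())
W=(cloud(p,np.ones((480,640),bool))-t)@T
W=W[(abs(W[:,0])<25)&(abs(W[:,1])<12)&(W[:,2]<60)]
for z in range(-46,54,4):
    k=W[abs(W[:,2]-z)<2]
    if len(k)>8: 
        m=np.percentile(k[:,0],98); y=k[:,1]
        # circle fit
        A=np.c_[2*k[:,:2],np.ones(len(k))]; s=np.linalg.lstsq(A,(k[:,:2]**2).sum(1),rcond=None)[0]
        print(z,len(k),'xmax',m,'y',np.percentile(y,[2,98]),'circ',s[:2],np.sqrt(s[2]+s[:2]@s[:2]))
```

```text
-42 184 xmax 2.6964616243905075 y [-3.51  1.91] circ [-0.05 -0.8 ] 2.1642232546039812
-38 461 xmax 3.8542244437109345 y [-4.47  2.86] circ [ 0.31 -0.82] 2.996961933309696
-34 216 xmax 4.279978010428481 y [-5.16  3.52] circ [-0.42 -0.78] 4.203827774041468
-30 2346 xmax 12.262830296837361 y [-11.49  10.93] circ [-0.18 -0.58] 9.413173722032495
-26 2324 xmax 14.168252429021445 y [-11.32  11.53] circ [ 0.87 -0.43] 11.334918360409562
-22 456 xmax 14.832250088458375 y [-11.42  11.42] circ [ 0.57 -0.75] 13.713349117091173
-18 424 xmax 14.91324218314505 y [-11.41  11.45] circ [ 0.69 -0.74] 13.62488033642928
-14 401 xmax 14.834723643580459 y [-11.06  11.49] circ [ 0.74 -0.71] 13.61656868471906
-10 356 xmax 14.893418233488251 y [-11.5   11.53] circ [ 0.69 -0.7 ] 13.610555440718208
-6 338 xmax 14.970703343892543 y [-11.24  11.44] circ [ 0.74 -0.75] 13.585248392860095
-2 312 xmax 14.939963731674274 y [-11.17  11.34] circ [ 0.76 -0.77] 13.554064658179028
2 604 xmax 17.77108337854027 y [-11.54  11.65] circ [ 6.79 -0.29] 10.08355543328475
6 619 xmax 18.29162794902226 y [-11.6   11.41] circ [ 8.48 -0.4 ] 9.83049144803713
10 13 xmax 17.891215734719786 y [-5.56 10.29] circ [-0.23 -0.66] 17.987763841935674
18 17 xmax 13.559187512685387 y [-6.43  4.77] circ [ 1.26 -0.65] 12.206857048829205
22 67 xmax 13.155072549573786 y [-7.65  5.55] circ [ 1.09 -0.89] 11.80046573007655
26 80 xmax 12.39999179791433 y [-9.37  8.07] circ [ 0.54 -0.93] 11.702708243384626
30 86 xmax 11.728621841781107 y [-9.98  8.02] circ [-0.32 -0.96] 11.820985052266458
34 64 xmax 11.007051163730463 y [-9.49  7.18] circ [-0.41 -0.91] 11.181737669787449
38 63 xmax 10.577237626431858 y [-8.74  6.93] circ [-0.05 -0.89] 10.187454204798133
42 58 xmax 9.754704166539657 y [-8.47  6.64] circ [-0.16 -0.99] 9.6850080992044
46 42 xmax 8.996911485143583 y [-7.86  6.03] circ [ 0.16 -1.  ] 8.642141135549608
50 11 xmax 8.390736122266514 y [-6.16  4.07] circ [ 0.36 -0.69] 7.96628877216341
```

Run:
```python
from h import *
r.movep([420,-130,280],rv(tool(8)));r.movep([405,40,280],rv(tool(20)))
T=tool(PY); G=np.array([443.2,286.85,0])-T@[0,-.85,0]
r.movep(G+[0,0,190],rv(T)); r.pause(.3); st('over')
r.line_to(G+[0,0,158],v=80); r.pause(.2); st('158')
f0=np.array(readout.get_contact_force())
for z in [150,142,135,130,126,123.5]+list(np.arange(122.5,116,-.7)):
    r.line_to(G+[0,0,z],v=30); f=np.array(readout.get_contact_force())-f0; st(round(z,1))
    if f[2]>12 or np.hypot(f[0],f[1])>12: print('contact'); break
```

```text
over 29.81 tcp [444.1 285.3 190.6] F [ 0.4  0.6 -0.6] open 27.3 grip 61.6
158 30.56 tcp [444.1 286.4 158.5] F [ 0.3 -0.5 -1.5] open 27.2 grip 61.6
150 30.98 tcp [443.4 286.  149.7] F [-0.1  0.  -1.1] open 27.3 grip 61.6
142 31.39 tcp [443.4 286.  141.7] F [ 1.3  0.1 -0.9] open 27.6 grip 61.6
135 31.77 tcp [443.5 286.  134.7] F [ 0.1  0.2 -1.5] open 27.1 grip 61.6
130 32.09 tcp [443.5 286.  129.7] F [ 0.4 -0.1 -0.2] open 27.0 grip 61.6
126 32.38 tcp [443.5 286.  125.8] F [-0.   0.1 -1.2] open 27.1 grip 61.6
123.5 32.62 tcp [443.4 286.2 123.3] F [-1.2  1.1 -2. ] open 27.4 grip 61.6
122.5 32.88 tcp [443.4 286.3 122.5] F [-1.6  1.3  1.4] open 27.3 grip 61.8
121.8 33.12 tcp [443.4 286.3 122.4] F [-3.5  1.8  6.7] open 27.1 grip 62.6
121.1 33.38 tcp [443.5 286.4 122.3] F [-5.7  0.4 11.8] open 27.1 grip 63.2
contact
```

Run:
```python
from h import *
np.set_printoptions(precision=2,suppress=True)
T=tool(PY); G=np.array(readout.get_tcp_pos())
fingers.command_gripper(60); st('open')
r.line_to(G+[0,0,80],v=100)
r.line_to([454,297,270],v=150,ori=rv(T)); r.pause(.2); st('look')
p=vision.get_image('wrist'); save(p,'w6.png'); np.savez('w6.npz',**p)
al=cloud(p,np.ones((480,640),bool)); al=al[(np.hypot(al[:,0]-443,al[:,1]-287)<110)]
f=al[abs(al[:,2]-70)<4]; A=np.c_[f[:,:2],np.ones(len(f))]; print('plane',np.linalg.lstsq(A,f[:,2],rcond=None)[0]*[57.3,57.3,1],np.median(f[:,2]))
b=al[abs(al[:,2]-107.6)<2]; print('boss z',np.median(b[:,2]),len(b))
for n,lo,hi in [('flange',112,121),('grip',121,152),('griptop',149,153),('nip',155,170)]:
    k=al[(al[:,2]>lo)&(al[:,2]<hi)&(np.hypot(al[:,0]-443,al[:,1]-287)<30)]
    q=(k-[443.2,286.85,0])@T
    if len(k): print(n,len(k),q.min(0),q.max(0),(q.min(0)+q.max(0))/2)
k=al[np.hypot(al[:,0]-443,al[:,1]-287)<25]; print('hist',np.histogram(k[:,2],bins=np.arange(100,170,2)))
```

```text
open 33.79 tcp [443.9 286.1 121. ] F [0.5 0.4 0.2] open 59.9 grip 0.0
look 35.56 tcp [453.1 296.5 268.6] F [-0.3  0.8  0.1] open 60.1 grip 0.0
plane [-0.06  0.02 70.11] 69.7405112234834
boss z 107.61125707068669 1225
flange 538 [  -8.08  -18.21 -120.44] [  18.89   18.57 -114.7 ] [   5.41    0.18 -117.57]
grip 1787 [ -15.25  -15.06 -151.99] [  15.45   15.23 -121.24] [   0.1     0.09 -136.61]
griptop 1204 [ -13.84  -14.08 -152.96] [  15.19   14.43 -149.01] [   0.67    0.17 -150.98]
nip 167 [  -2.93   -4.31 -164.18] [   4.52    4.53 -156.22] [   0.79    0.11 -160.2 ]
hist (array([ 14,  16,  39, 660, 337,   1,   0,  18, 116, 392,  20,  33,  36,
        38,  31,  30,  36,  39,  34,  43,  35,  41,  43,  85, 312, 943,
        56,   4,  24,  37,  36,  68,   2,   0]), array([100, 102, 104, 106, 108, 110, 112, 114, 116, 118, 120, 122, 124,
       126, 128, 130, 132, 134, 136, 138, 140, 142, 144, 146, 148, 150,
       152, 154, 156, 158, 160, 162, 164, 166, 168]))
```

View pics/w6.png

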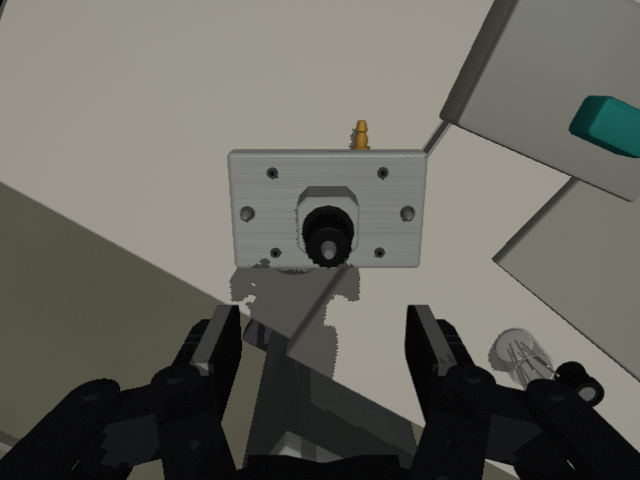

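Run:
```python
from h import *
p=dict(np.load('w6.npz')); al=cloud(p,np.ones((480,640),bool)); d=np.hypot(al[:,0]-443.3,al[:,1]-286.9)
for z,n in((118.7,'flange'),(150.7,'grip'),(162.7,'nip')):
    k=al[(abs(al[:,2]-z)<3)&(d<(4 if n=='nip' else 13 if n=='grip' else 19))]; h=np.histogram(k[:,2],np.arange(z-3,z+3.1,.5)); print(n,np.median(k[:,2]),z,h[0])
k=al[(abs(al[:,2]-150.7)<2.5)&(d<11)]; A=np.c_[k[:,:2]-[443.3,286.9],np.ones(len(k))]; print('tilt deg',np.linalg.lstsq(A,k[:,2],rcond=None)[0]*[57.3,57.3,1])
```

```text
flange 118.56312904572701 118.7 [ 11   7  23  36  90 128 134  75  19   6   0   5]
grip 150.76042068014488 150.7 [  0   0   8  45 157 262 286 162  59  16  10   7]
nip 162.39438935760083 162.7 [ 5  8  5 13 15 27 23  7  6  0  0  0]
tilt deg [-1.78856007e-02 -1.01602025e-01  1.50779833e+02]
```

Seated to within about 0.5 mm and upright.

Run:
```python
from h import *
print(order.finish_job(), readout.get_clock())
```

```text
the job is handed in; nothing more can be done
the job is handed in; nothing more can be done
```

The lid is flat on the pot with both dowels through its holes, and the stopper is upright and fully seated in its port, measured within about 0.5 mm in height and 0.1° of upright. Both were released and the job was handed in at about 36 s; no verdict was returned.

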